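Gauge the roller gap of a fondant sheeter

ROBOT

A 6-joint arm with a two-finger parallel gripper is mounted at the origin on a cart in front of the work surface, level with it; the furniture and walls round the work are solid. World frame = base frame: x ahead of the robot, y to its left, z up, the work surface at z = 0. Lengths are in m, angles in rad, forces in N, time in s.
With the tool pointing down it reaches from about 0.325 to 0.85 m from the base axis. Payload 4.4 kg.
Tool frame: the origin (TCP) lies between the finger pads; the fingertips stand 22 mm ahead of it and the grasp point (between the pads) lies 3 mm ahead of it; z points along the fingers, y is the line along which they close (so a half turn about z gives the same grasp; the last joint's range is limited). The gripper opens to 94 mm and grips with 3 to 60 N. Pads are 16 mm wide; open, the fingers measure 119 mm over their backs; the gripper's body (75 mm by 177 mm) begins 78 mm behind the grasp point.
Start: joints at [0.995, 0.207, 1.542, -0, 1.393, -0.15], TCP at [0.238, 0.524, 0.227] pointing down, gripper open.
Joint ranges: [-2.73, 2.73], [-0.86, 2.22], [0.23, 2.46], [-1.11, 4.25], [0.08, 2.63], [-2.82, 2.82]. Speed limits (rad/s): [2.79, 2.79, 3.14, 3.14, 3.14, 3.14].

INTERFACE

Orientations are given as a 3x3 rotation matrix whose columns are the frame's x, y, z axes.
In Python, from workcell import env, eyes, order, finder gives the robot as it stands.
- The arm moves only by the tool send_rows, never from a script. Its argument "increments" is a list of rows, each a list of 7 numbers: the shift along the tool's x, y, z normalised to -1 to 1, where 1 is 250 mm, then the turn, a rotation vector about the tool's x, y, z normalised to -1 to 1, where 1 is 0.5 rad, then the gripper's target within -1 to 1 (shut at 1, half-way at 0, fully open at -1). A call has 1 to 10 rows; each row is the pose to reach, as a shift and turn from the pose commanded when the call began, along the tool's axes at that moment; what a row does not reach only later rows make up. A row lasts 1/12 s, in which the tool goes at most 41.7 mm and 7.16 degrees, less where a joint would pass 70% of its speed; a pose out of reach is approached as far as the arm can. A call with a number of a shift or a turn outside -1 to 1 is refused whole. A call with a gripper value outside its range is refused whole. The fingers move at their own pace and stop on an object; "newtons" is the grip in N (left out, the last holds). Time passes only in rows, so rows that repeat a pose let the fingers close. It gives the time, the measured TCP pose, the force, the opening and the grip force at its end, in the units of the state.
- env.get_state(): the state, without advancing time (a new reading comes with each control period).
- eyes.grab_frame(name): name is "scene" or "side" or "wrist"; returns the picture (384x512x3 uint8, blue, green, red); there is no depth.
- eyes.camera_info(name): a dict with "mtx" (3x3 intrinsics, pixels), "rvec" (rotation vector, rad) and "tvec" (3), from world to camera coordinates, as OpenCV has them. Camera axes: x right, y down, z forward; pixel columns grow to the right and rows downward; lengths in m; the calibration is good to about 2 mm. A picture is of the moment at which its call begins: read the wrist's pose just before it. camera_info takes no time and is no camera call; for the wrist camera it gives the pose at the moment of the call.
- order.job_done(): hands the job in; it is judged then, once.
Trained networks look in the newest picture that a camera, given by its name, has taken for a name from the list of things; names that differ only in an ending like _2 or _b are one class to them, and where a whole thing is asked for, a point or a joint stands for the part that bears it (a point fixed in the world has none). Each returns a list of dicts, best first, with "p" (0 to 1); they miss things now and then, are a little off and sometimes report something else, mostly with a low value. They report only what shows in the picture. A call takes as long as a camera call.
- finder.spot_in(camera, query): "bbox" ([left, top, right, bottom] in pixels, round what is visible of it).
- finder.silhouettes(camera, query): "pixels" (384x512 bool, what is visible of it) and "bbox" ([left, top, right, bottom] in pixels, round what is visible of it).
The state is a dict: "time": time; "joint_positions": joint angles; "dq": joint speeds; "effort": joint torques, N m; "tcp_pos": TCP position; "eef_rot": TCP orientation; "wrist_force": force on the tool from outside, world axes, zero at the start; "moment": the same for the moment, N m; "opening": finger opening in m; "gripper_force": force on a finger pad.
Only numpy, scipy, OpenCV 4.12 (cv2) and the standard library are available. Lean on these libraries where they do the work, as an engineer would, in place of code of your own. Each camera call takes 0.05 s, during which the arm holds its last target. There are 200 camera calls.

TASK

Find out how far apart the rollers of the sheeter stand: starting with the thinnest gauge leaf and going up a size at a time (yellow, green, blue, red), lower a leaf through the guard's slot between the rollers, and stand it back in the rack if it hangs loose there. Leave the first leaf that the rollers grip standing between them, pressed gently down until its flange rests on the guard, with the other leaves in the rack; do not force the rollers apart with a leaf that is too thick and leave the other things on the table alone.

Things in the scene. Friction and masses are not known exactly. Their poses are not given: they have to be found in the camera images.
- sheeter: small bench sheeter for fondant: grey cheeks, two steel rollers side by side along y under a white plastic guard, black crank at -y, setting dial at +y; 150 x 180 x 147 mm, fixed to the table. Origin: at its foot, straight below point nip; x across the rollers, to the rear; y along them; z up. Flat guard top at z = 147 mm, guard 4 mm thick
- slot (a point): middle of the feed slot, on the guard's top (sheeter's x = 6, y = 0, z = 147 mm). The slot runs from x = -2.5 to 14.5 mm and y = -36 to 36 mm of the sheeter. A leaf's 34 mm flange rests on the guard on both sides of it
- nip (a point): point on the front roller's rear face where the nip is, 37 mm below the guard's top, midway along it (sheeter's x = 0, y = 0, z = 110 mm). A leaf of thickness t that lies on the front roller has its middle plane at x = t/2 of the sheeter. The rear roller, same size, faces this point across an unknown gap of about 1.5 to 9 mm
- front_roller: front roller: steel, 40 mm across, 138 mm long; it neither turns nor yields. Origin: its centre (sheeter's x = -20, z = 110 mm), y along it. The rear roller (not listed) yields on springs: 3.6 N lifts it off its stop, 3 N more per mm. A lined-up leaf thinner than the gap meets nothing; one that grips drags by 1 to 10 N as it moves, both ways, and stays up when let go
- rack: grey plastic rack on a steel foot, 196 x 76 x 66 mm (x, y, z), fixed. Origin: centre of its underside. Its top (z = 66 mm) has four alike slots, 17 mm in x and 34 mm in y, deeper than the blades, at x = -66, -22, 22 and 66 mm, y = 0. A leaf stands in a slot, flange resting on the top, its y along the rack's y; any slot will do for any leaf
- leaf_yellow: gauge leaf, yellow grip with 1 black dot on top, steel blade 4 mm thick (x) and 30 wide (y), about 100 g. Origin: centre of the flange's underside, z up. Blade 58 mm down from there, its last 8 mm tapering to 40 % thickness; flange 34 x 36 x 4 mm (x, y, z) above, then the grip 16 x 36 mm to z = 45 mm. Grip it across the 36 mm, along y, finger tips 5 mm over the flange
- leaf_green: gauge leaf, green grip with 2 black dots on top, steel blade 7 mm thick (x) and 30 wide (y), about 140 g. Origin: centre of the flange's underside, z up. Blade 58 mm down from there, its last 8 mm tapering to 40 % thickness; flange 34 x 36 x 4 mm (x, y, z) above, then the grip 16 x 36 mm to z = 45 mm. Grip it across the 36 mm, along y, finger tips 5 mm over the flange
- leaf_blue: gauge leaf, blue grip with 3 black dots on top, steel blade 10 mm thick (x) and 30 wide (y), about 170 g. Origin: centre of the flange's underside, z up. Blade 58 mm down from there, its last 8 mm tapering to 40 % thickness; flange 34 x 36 x 4 mm (x, y, z) above, then the grip 16 x 36 mm to z = 45 mm. Grip it across the 36 mm, along y, finger tips 5 mm over the flange
- leaf_red: gauge leaf, red grip with 4 black dots on top, steel blade 13 mm thick (x) and 30 wide (y), about 200 g. Origin: centre of the flange's underside, z up. Blade 58 mm down from there, its last 8 mm tapering to 40 % thickness; flange 34 x 36 x 4 mm (x, y, z) above, then the grip 16 x 36 mm to z = 45 mm. Grip it across the 36 mm, along y, finger tips 5 mm over the flange
- squeeze_bottle: small white squeeze bottle with pink cap, 38 mm across, 88 mm high; leave it alone. Origin: underside centre
- gel_bottle: small red gel colour bottle with white cap, 32 mm across, 85 mm high; leave it alone. Origin: underside centre
- honey_jar: glass jar with yellow lid, 57 mm across, 100 mm high; leave it alone. Origin: underside centre

How it is judged:
By the outcome, as a careful person would: the job done as asked, in the order asked, and still so for the second after the job is handed in, with the robot touching nothing.
It also fails if it takes over 72 s, if anything falls off the work surface, if the arm or the gripper's body presses on something with over 40 N, if the wrist force passes 120 N, or if a joint passes its speed limit or range.

## Working session

There is one attempt and no reset: what is moved stays moved. The work goes in short steps, Python scripts to look and compute and a tool call to move; the robot and the scene stay as the last step left them, time stands still between calls to the robot, and variables do not carry over. Pictures are saved under pics/ and viewed, at most 10 in all, crops included, and the job is handed in when it is done.

Besides the shell and the picture viewer there is one more tool, called after "Request:" as a command line: name --pt "numbers of a row" for each row, then --argument value for the rest. send_rows: Moves the arm, as the interface text tells. Scaled input: -1 to 1 covers 250 mm each way for a shift and 0.5 rad each way for a turn. Its arguments: {"type":"object","properties":{"increments":{"type":"array","items":{"type":"array","items":{"type":"number","minimum":-1,"maximum":1}}},"newtons":{"type":"number"}},"required":["increments"]}

```bash
mkdir -p pics; ls
python3 - <<'E'
from workcell import env,eyes,order,finder
import cv2,numpy as np
s=env.get_state();print(s)
ims=[]
for c in["scene","side","wrist"]:
    im=eyes.grab_frame(c);ims.append(im);cv2.imwrite(f"pics/{c}0.png",im)
    i=eyes.camera_info(c);print(c,i)
    for q in["sheeter","rack","leaf_yellow","leaf_green","leaf_blue","leaf_red","slot","squeeze_bottle","gel_bottle","honey_jar"]:
        try:
            r=finder.spot_in(c,q);print(q,[(np.round(a["bbox"]).tolist(),round(a["p"],2)) for a in r[:2]])
        except Exception as e: print(q,e)
E
```

```text
pics
{'time': 0.0, 'joint_positions': array([ 9.94504765e-01,  2.07425178e-01,  1.54296248e+00, -8.05653954e-07,
        1.39346059e+00, -1.50531127e-01]), 'dq': array([ 0.00080043, -0.00080971,  0.00041332, -0.00045244,  0.00098697,
       -0.00058541]), 'effort': array([-2.12803493e-04, -3.70895076e+01, -2.81406677e+01,  6.96941069e-02,
        3.63044289e-02, -1.61837538e-04]), 'tcp_pos': array([0.23709305, 0.52301374, 0.22628376]), 'eef_rot': array([[-9.10724778e-01,  4.13011948e-01, -1.22844994e-03],
       [ 4.13013637e-01,  9.10722876e-01, -1.89172433e-03],
       [ 3.37472705e-04, -2.23020680e-03, -9.99997456e-01]]), 'wrist_force': array([ 0.71273876,  0.73263301, -0.94908884]), 'moment': array([0.04298288, 0.05853245, 0.01872564]), 'gripper_force': 0.0, 'opening': 0.09381418861743343}
scene {'mtx': array([[418.62349339,   0.        , 245.44673886],
       [  0.        , 418.62349339, 196.48197422],
       [  0.        ,   0.        ,   1.        ]]), 'rvec': array([ 2.05808616, -1.03357973,  0.50106653]), 'tvec': array([-0.23324532,  0.42769072,  0.72387053])}
sheeter [([191
[... 1124 characters left out ...]
201.0], 0.73)]
gel_bottle [([219.0, 165.0, 232.0, 186.0], 0.6)]
honey_jar [([241.0, 244.0, 261.0, 288.0], 0.98), ([244.0, 172.0, 302.0, 242.0], 0.54)]
wrist {'mtx': array([[282.69959556,   0.        , 253.37200617],
       [  0.        , 282.69959556, 190.23632143],
       [  0.        ,   0.        ,   1.        ]]), 'rvec': array([-2.42615075, -1.56415695, -0.22852087]), 'tvec': array([-0.57498764, -0.02884044,  0.39458553])}
sheeter [([117.0, 357.0, 172.0, 383.0], 0.63)]
rack []
leaf_yellow []
leaf_green []
leaf_blue []
leaf_red []
slot [([121.0, 352.0, 169.0, 384.0], 0.79)]
squeeze_bottle []
gel_bottle [([118.0, 355.0, 172.0, 384.0], 0.7)]
honey_jar [([255.0, 356.0, 285.0, 372.0], 0.69)]
```

Run:
```python
import cv2,numpy as np
a=cv2.imread("pics/scene0.png")[130:340,140:400];b=cv2.imread("pics/side0.png")[120:300,180:340]
a=cv2.resize(a,(420,int(420*210/260)),interpolation=3);b=cv2.resize(b,(377,339*1),interpolation=3)[:,:]
h=max(a.shape[0],b.shape[0]);c=np.zeros((h,797,3),np.uint8);c[:a.shape[0],:420]=a;c[:b.shape[0],420:]=b
cv2.imwrite("pics/m0.png",c)
```

```text
(no output)
```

View pics/m0.png

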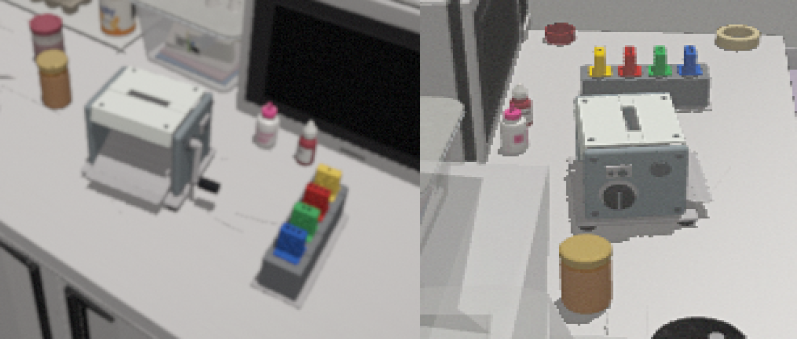

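```bash
cat > h.py <<'E'
import cv2,numpy as np
from workcell import env,eyes,order,finder
def ray(i,uv,z):
    R=cv2.Rodrigues(np.array(i["rvec"]))[0];t=np.array(i["tvec"]);c=-R.T@t
    p=cv2.undistortPoints(np.array([[uv]],float),i["mtx"],None)[0,0]
    d=R.T@np.array([p[0],p[1],1]);return c+d*(z-c[2])/d[2]
def proj(i,P):
    return cv2.projectPoints(np.atleast_2d(P).astype(float),i["rvec"],i["tvec"],i["mtx"],None)[0][:,0]
def toolrow(target):
    s=env.get_state();R=np.array(s["eef_rot"]);return R.T@(np.array(target)-s["tcp_pos"])
E
python3 - <<'E'
from h import *
I=eyes.camera_info("scene");S=eyes.camera_info("side");np.set_printoptions(precision=4,suppress=True)
for n,b in dict(y=[322,208,340,235],y2=[335,231,353,256],r=[325,244,347,269],g=[314,257,333,279],b=[308,270,330,293]).items():print(n,ray(I,((b[0]+b[2])/2,(b[1]+b[3])/2),.088))
for u,v,n in[(599,62,'y'),(629,62,'r'),(660,62,'g'),(689,62,'b')]:print(n,ray(S,((u-420)/2.356+180,v/1.883+120),.088))
print(ray(I,(233,191),.147),ray(S,(269.6,182.7),.147))
# slot ends
for e in[(131,93),(170,105)]:print(ray(I,(e[0]/1.615+140,e[1]/1.615+130),.147))
for e in[(629,106),(633,130)]:print(ray(S,((e[0]-420)/2.356+180,e[1]/1.883+120),.147))
print(env.get_state()["time"])
E
```

```text
y [ 0.6469 -0.0753  0.088 ]
y2 [ 0.5967 -0.1352  0.088 ]
r [ 0.5483 -0.1391  0.088 ]
g [ 0.5009 -0.1327  0.088 ]
b [ 0.4615 -0.1431  0.088 ]
y [ 0.5997 -0.122   0.088 ]
r [ 0.556  -0.1247  0.088 ]
g [ 0.5109 -0.1275  0.088 ]
b [ 0.4687 -0.1301  0.088 ]
[0.5384 0.1476 0.147 ] [0.538  0.1568 0.147 ]
[0.5314 0.1797 0.147 ]
[0.544  0.1139 0.147 ]
[0.5425 0.1222 0.147 ]
[0.534  0.1896 0.147 ]
1.65
```

```bash
cat >> h.py <<'E'
def plan(pos,yaw):
    "row values: tool pointing straight down, tool y at yaw of world y"
    s=env.get_state();R=np.array(s["eef_rot"]);c,n=np.cos(yaw),np.sin(yaw)
    T=np.array([[-c,-n,0],[-n,c,0],[0,0,-1.]])
    T[:,0]=np.cross(T[:,1],T[:,2])
    rv=cv2.Rodrigues(R.T@T)[0].ravel()
    print("t",round(s["time"],2),"shift",np.round(R.T@(np.array(pos)-s["tcp_pos"])/.25,4),"turn",np.round(rv/.5,4))
E
python3 - <<'E'
from h import *
s=env.get_state();i=eyes.camera_info("wrist");R=cv2.Rodrigues(i["rvec"])[0];c=-R.T@i["tvec"]
E=s["eef_rot"];print(E.T@(c-s["tcp_pos"]),(R@E).round(3))
plan([.54,.15,.30],np.radians(8));plan([.535,-.127,.25],np.radians(3.5))
E
```

```text
[ 0.0860646   0.00047016 -0.15803998] [[ 0.     1.     0.001]
 [-0.958  0.    -0.288]
 [-0.288 -0.001  0.958]]
t 1.65 shift [-1.7193 -0.8614 -0.2903] turn [-1.0000e-04  0.0000e+00 -1.1308e+00]
t 1.65 shift [-2.1587 -1.8787 -0.0902] turn [-1.000e-04  0.000e+00 -9.737e-01]
```

Request:
send_rows --pt "-0.95 -0.45 -0.2 0 0 -0.6 -1" --pt "-0.95 -0.45 -0.2 0 0 -0.6 -1" --pt "-0.95 -0.45 -0.2 0 0 -0.6 -1" --pt "-0.95 -0.45 -0.2 0 0 -0.6 -1" --pt "-0.95 -0.45 -0.2 0 0 -0.6 -1" --pt "-0.95 -0.45 -0.2 0 0 -0.6 -1" --pt "-0.95 -0.45 -0.2 0 0 -0.6 -1"

```text
time: 2.23
tcp_pos: [0.4099, 0.3203, 0.2787]
eef_rot: [[-0.992, 0.128, 0.003], [0.128, 0.992, -0.0], [-0.003, 0.0, -1.0]]
wrist_force: [0.3, 0.4, -0.1]
opening: 0.0942
gripper_force: 0.0
```

Run:
```python
from h import *
plan([.54,.15,.30],np.radians(8))
```

```text
t 2.23 shift [-0.6036 -0.6089 -0.0835] turn [-0.0006  0.0055 -0.5363]
```

Request:
send_rows --pt "-0.6 -0.6 -0.08 0 0 -0.536 -1" --pt "-0.6 -0.6 -0.08 0 0 -0.536 -1" --pt "-0.6 -0.6 -0.08 0 0 -0.536 -1" --pt "-0.6 -0.6 -0.08 0 0 -0.536 -1" --pt "-0.6 -0.6 -0.08 0 0 -0.536 -1" --pt "-0.6 -0.6 -0.08 0 0 -0.536 -1" --pt "-0.6 -0.6 -0.08 0 0 -0.536 -1"

```text
time: 2.82
tcp_pos: [0.5392, 0.1527, 0.2976]
eef_rot: [[-0.991, -0.137, 0.001], [-0.137, 0.991, -0.0], [-0.001, -0.001, -1.0]]
wrist_force: [-0.8, 0.7, -0.0]
opening: 0.0939
gripper_force: 0.0
```

Run:
```python
from h import *
s=env.get_state();print(s["tcp_pos"],s["time"])
i=eyes.camera_info("wrist");im=eyes.grab_frame("wrist");cv2.imwrite("pics/w1.png",im)
import pickle;pickle.dump(i,open("w1.pkl","wb"))
for q in["sheeter","slot","rack","leaf_yellow","leaf_red","leaf_green","leaf_blue"]:print(q,[(np.round(a["bbox"]).tolist(),round(a["p"],2)) for a in finder.spot_in("wrist",q)[:2]])
```

```text
[0.53922949 0.15270603 0.29762233] 2.8167
sheeter [([151.0, 97.0, 332.0, 235.0], 0.91), ([381.0, 187.0, 450.0, 241.0], 0.42)]
slot [([152.0, 94.0, 332.0, 236.0], 0.78), ([11.0, 61.0, 108.0, 201.0], 0.69)]
rack [([12.0, 59.0, 107.0, 203.0], 0.98)]
leaf_yellow [([15.0, 175.0, 68.0, 201.0], 0.86), ([1.0, 71.0, 54.0, 98.0], 0.43)]
leaf_red [([9.0, 142.0, 64.0, 169.0], 0.66)]
leaf_green [([0.0, 109.0, 58.0, 134.0], 0.58), ([154.0, 94.0, 330.0, 235.0], 0.57)]
leaf_blue [([1.0, 69.0, 55.0, 102.0], 0.72), ([18.0, 175.0, 70.0, 201.0], 0.52)]
```

View pics/w1.png

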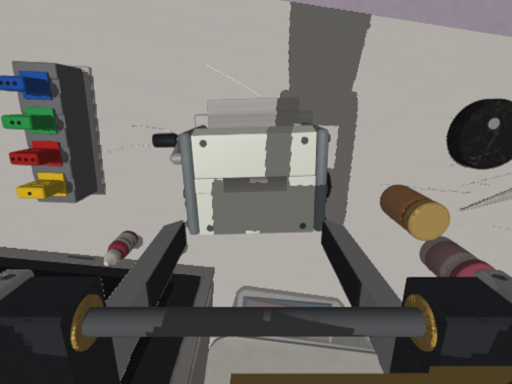

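Run:
```python
import cv2
im=cv2.imread("pics/w1.png")[110:240,175:340]
im=cv2.convertScaleAbs(im,alpha=1.3,beta=10)
cv2.imwrite("pics/w1c.png",cv2.resize(im,None,fx=4.6,fy=4.6,interpolation=cv2.INTER_NEAREST))
```

```text
(no output)
```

View pics/w1c.png

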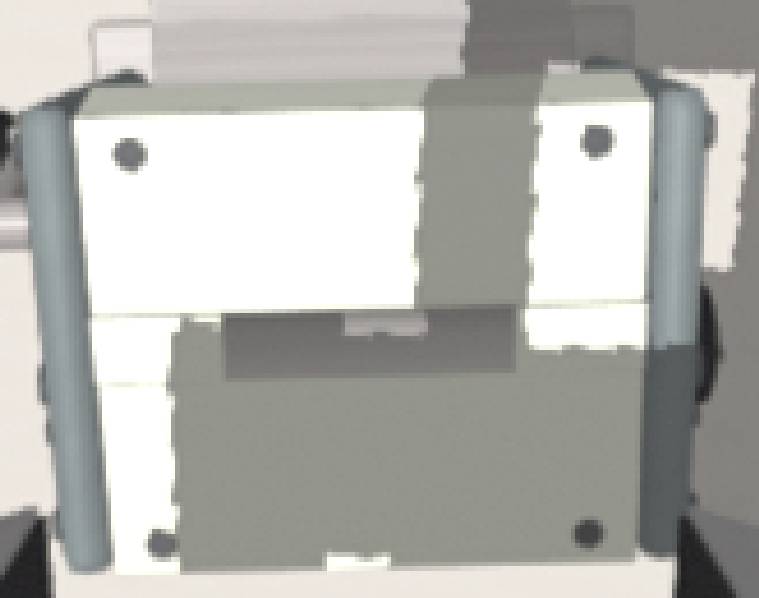

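Run:
```python
from h import *
import pickle;i=pickle.load(open("w1.pkl","rb"))
f=lambda p,z=.147:ray(i,(p[0]/4.6-.5+175,p[1]/4.6-.5+110),z)[:2]
q=np.array([f(p) for p in[(221,315),(517,306),(515,372),(226,381)]]);print(q,q.mean(0))
d=q[1]-q[0]+q[2]-q[3];print("yaw",np.degrees(np.arctan2(-d[0],d[1])),np.linalg.norm(d)/2)
s=np.array([f(p) for p in[(129,154),(597,140),(588,533),(162,544)]]);print(s,s.mean(0))
d=s[1]-s[0]+s[2]-s[3];print("yaw",np.degrees(np.arctan2(-d[0],d[1])))
w={"y":[15,175,68,201],"r":[9,142,64,169],"g":[0,109,58,134],"b":[1,69,55,102]}
for k,b in w.items():print(k,ray(i,((b[0]+b[2])/2,(b[1]+b[3])/2),.088)[:2])
plan([.535,-.125,.25],np.radians(3.5))
```

```text
[[0.53668878 0.11826636]
 [0.52453325 0.18960319]
 [0.54119087 0.19198427]
 [0.55333249 0.12128261]] [0.53893635 0.15528411]
yaw 9.707076644530368 0.07205082197584493
[[0.50069854 0.0926207 ]
 [0.48235907 0.20138276]
 [0.58129393 0.21796439]
 [0.59941211 0.10961722]] [0.54094091 0.15539627]
yaw 9.532351989212087
y [ 0.60004435 -0.12795176]
r [ 0.55567652 -0.13101354]
g [ 0.51271832 -0.13685318]
b [ 0.46912275 -0.13421062]
t 3.22 shift [ 0.1683 -1.1147  0.1896] turn [ 0.0004 -0.0003  0.1669]
```

Request:
send_rows --pt "0.17 -1 0.19 0 0 0.167 -1" --pt "0.17 -1 0.19 0 0 0.167 -1" --pt "0.17 -1 0.19 0 0 0.167 -1" --pt "0.17 -1 0.19 0 0 0.167 -1" --pt "0.17 -1 0.19 0 0 0.167 -1" --pt "0.17 -1 0.19 0 0 0.167 -1" --pt "0.17 -1 0.19 0 0 0.167 -1" --pt "0.17 -1 0.19 0 0 0.167 -1"

```text
time: 3.88
tcp_pos: [0.53, -0.0998, 0.2491]
eef_rot: [[-0.998, -0.055, -0.002], [-0.055, 0.998, 0.0], [0.002, 0.0, -1.0]]
wrist_force: [0.1, 1.2, -1.3]
opening: 0.094
gripper_force: 0.0
```

Run:
```python
from h import *
s=env.get_state();print(s["tcp_pos"],s["time"],s["wrist_force"])
i=eyes.camera_info("wrist");im=eyes.grab_frame("wrist");cv2.imwrite("pics/w2.png",im)
import pickle;pickle.dump(i,open("w2.pkl","wb"))
for q in["rack","leaf_yellow","leaf_red","leaf_green","leaf_blue"]:print(q,[(np.round(a["bbox"]).tolist(),round(a["p"],2)) for a in finder.spot_in("wrist",q)[:2]])
# crop is made around the rack
b=finder.spot_in("wrist","rack")[0]["bbox"];x0,y0=int(b[0])-25,int(b[1])-25;x0=max(x0,0);y0=max(y0,0)
c=im[y0:int(b[3])+25,x0:int(b[2])+25];k=min(790/c.shape[1],590/c.shape[0]);print(x0,y0,k)
cv2.imwrite("pics/w2c.png",cv2.resize(c,None,fx=k,fy=k,interpolation=cv2.INTER_NEAREST))
```

```text
[ 0.53001641 -0.0997996   0.24914248] 3.8833 [ 0.05676044  1.1818865  -1.29964375]
rack []
leaf_yellow [([211.0, 216.0, 245.0, 253.0], 0.88)]
leaf_red [([209.0, 186.0, 245.0, 218.0], 0.64)]
leaf_green [([205.0, 150.0, 239.0, 177.0], 0.68)]
leaf_blue [([201.0, 110.0, 239.0, 142.0], 0.7)]Traceback (most recent call last):
  File "<stdin>", line 7, in <module>
IndexError: list index out of range
```

Run:
```python
import cv2
im=cv2.imread("pics/w2.png")[85:275,160:285]
cv2.imwrite("pics/w2c.png",cv2.resize(im,None,fx=3.1,fy=3.1,interpolation=cv2.INTER_NEAREST))
```

```text
(no output)
```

View pics/w2c.png

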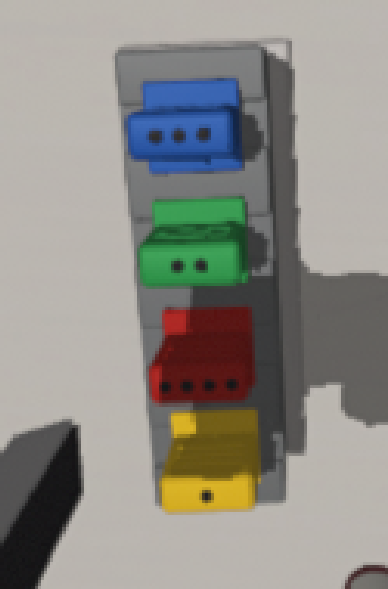

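Run:
```python
from h import *
import pickle;i=pickle.load(open("w2.pkl","rb"))
f=lambda p,z:ray(i,(p[0]/3.1-.5+160,p[1]/3.1-.5+85),z)[:2]
for n,p in dict(b=(180,135),g=(190,266),r=(199,386),y=(207,496)).items():print(n,f(p,.111))
# flange near edges (top, z .07): left,right corners
for n,p in dict(b=[(144,81),(239,79)],g=[(152,201),(246,198)],r=[(163,309),(252,307)],y=[(172,412),(257,409)]).items():
    a,b=f(p[0],.07),f(p[1],.07);d=b-a;print(n,a,b,np.linalg.norm(d),"yaw",np.degrees(np.arctan2(-d[0],d[1])),(a+b)/2)
c=np.array([f(p,.066) for p in[(116,50),(265,45),(286,500),(157,503)]]);print(c,c.mean(0))
```

```text
b [ 0.46845556 -0.13901685]
g [ 0.5126157  -0.13472931]
r [ 0.55660003 -0.13051676]
y [ 0.60027551 -0.12642771]
b [ 0.45288721 -0.15761613] [ 0.45023642 -0.12249992] 0.03521611279674469 yaw 4.316850753219248 [ 0.45156181 -0.14005802]
g [ 0.49724489 -0.15422246] [ 0.49409823 -0.1181329 ] 0.03622647958673583 yaw 4.983037758314051 [ 0.49567156 -0.13617768]
r [ 0.54016455 -0.1494182 ] [ 0.53738199 -0.11398831] 0.03553898562852076 yaw 4.490632342685272 [ 0.53877327 -0.13170325]
y [ 0.58416047 -0.14511275] [ 0.5808945  -0.11007667] 0.035187972723973206 yaw 5.325568124809027 [ 0.58252749 -0.12759471]
[[ 0.44246547 -0.1687167 ]
 [ 0.43765378 -0.11356382]
 [ 0.62395138 -0.09579818]
 [ 0.62845745 -0.15139118]] [ 0.53313202 -0.13236747]
```

Run:
```python
from h import *
plan([.600,-.1265,.160],np.radians(5.3));plan([.600,-.1265,.097],np.radians(5.3))
```

```text
t 4.23 shift [-0.2678 -0.1369  0.362 ] turn [-0.0002  0.0015 -0.0625]
t 4.23 shift [-0.2676 -0.1368  0.614 ] turn [-0.0002  0.0015 -0.0625]
```

Request:
send_rows --pt "-0.268 -0.137 0.2 0 0 -0.075 -1" --pt "-0.268 -0.137 0.36 0 0 -0.075 -1" --pt "-0.268 -0.137 0.36 0 0 -0.075 -1" --pt "-0.268 -0.137 0.5 0 0 -0.075 -1" --pt "-0.268 -0.137 0.612 0 0 -0.075 -1" --pt "-0.268 -0.137 0.612 0 0 -0.075 -1" --pt "-0.268 -0.137 0.612 0 0 -0.075 -1"

```text
time: 4.82
tcp_pos: [0.5983, -0.1269, 0.0953]
eef_rot: [[-0.995, -0.097, -0.004], [-0.097, 0.995, 0.002], [0.004, 0.002, -1.0]]
wrist_force: [0.6, -0.4, -0.2]
opening: 0.0938
gripper_force: 0.0
```

Run:
```python
from h import *
plan([.600,-.1265,.097],np.radians(5.3));print(env.get_state()["wrist_force"])
```

```text
t 4.82 shift [-0.0069  0.0008 -0.0067] turn [ 0.004  -0.008   0.0099]
[ 0.61102209 -0.3649964  -0.18878716]
```

Request:
send_rows --pt "-0.006 0 -0.006 0 0 0 0.4" --pt "-0.006 0 -0.006 0 0 0 0.6" --pt "-0.006 0 -0.006 0 0 0 0.6" --pt "-0.006 0 -0.006 0 0 0 0.6" --pt "-0.006 0 -0.006 0 0 0 0.6" --pt "-0.006 0 -0.006 0 0 0 0.6" --pt "-0.006 0 -0.006 0 0 0 0.6" --pt "-0.006 0 -0.006 0 0 0 0.6" --newtons 25

```text
time: 5.48
tcp_pos: [0.601, -0.1282, 0.0985]
eef_rot: [[-0.995, -0.096, 0.0], [-0.096, 0.995, -0.0], [-0.0, -0.0, -1.0]]
wrist_force: [0.1, 0.1, -0.7]
opening: 0.044
gripper_force: 0.0
```

Request:
send_rows --pt "0 0 0 0 0 0 0.6" --pt "0 0 0 0 0 0 0.6" --pt "0 0 0 0 0 0 0.6" --pt "0 0 0 0 0 0 0.6"

```text
time: 5.82
tcp_pos: [0.6009, -0.1281, 0.0983]
eef_rot: [[-0.995, -0.096, -0.0], [-0.096, 0.995, 0.0], [0.0, 0.0, -1.0]]
wrist_force: [-0.4, -0.0, -0.2]
opening: 0.0363
gripper_force: 25.0
```

Request:
send_rows --pt "0 0 -0.15 0 0 0 0.6" --pt "0 0 -0.31 0 0 0 0.6" --pt "0 0 -0.47 0 0 0 0.6" --pt "0 0 -0.64 0 0 0 0.6" --pt "0.02 0.16 -0.68 0 0 0 0.6" --pt "0.04 0.32 -0.7 0 0 -0.1 0.6" --pt "0.06 0.48 -0.7 0 0 -0.143 0.6" --pt "0.08 0.64 -0.7 0 0 -0.143 0.6" --pt "0.1 0.8 -0.7 0 0 -0.143 0.6"

```text
time: 6.57
tcp_pos: [0.5562, 0.07, 0.2734]
eef_rot: [[-0.986, -0.166, 0.0], [-0.166, 0.986, 0.0], [-0.0, 0.0, -1.0]]
wrist_force: [0.3, 0.4, -0.7]
opening: 0.0362
gripper_force: 25.0
```

Run:
```python
from h import *
s=env.get_state();print(s["tcp_pos"],s["wrist_force"],s["opening"])
plan([.540,.1555,.23],np.radians(9.6))
```

```text
[0.5561788  0.07002612 0.27341208] [ 0.27132967  0.40080029 -0.73873047] 0.03619006784955838
t 6.57 shift [0.007  0.3479 0.1737] turn [ 0.0001  0.0003 -0.0011]
```

Request:
send_rows --pt "0.007 0.16 0 0 0 0 0.6" --pt "0.007 0.3 0 0 0 0 0.6" --pt "0.007 0.348 0.02 0 0 0 0.6" --pt "0.007 0.348 0.06 0 0 0 0.6" --pt "0.007 0.348 0.1 0 0 0 0.6" --pt "0.007 0.348 0.14 0 0 0 0.6" --pt "0.007 0.348 0.175 0 0 0 0.6" --pt "0.007 0.348 0.205 0 0 0 0.6" --pt "0.007 0.348 0.205 0 0 0 0.6"

```text
time: 7.32
tcp_pos: [0.5395, 0.1525, 0.2193]
eef_rot: [[-0.986, -0.165, -0.005], [-0.165, 0.986, -0.001], [0.005, 0.0, -1.0]]
wrist_force: [-0.1, -0.7, -1.5]
opening: 0.0358
gripper_force: 25.0
```

Run:
```python
from h import *
for k in range(1):
    im=eyes.grab_frame("wrist");cv2.imwrite("pics/w3.png",im);s=env.get_state();print(s["tcp_pos"],s["wrist_force"],s["moment"])
    b=eyes.grab_frame("side");cv2.imwrite("pics/s3.png",b)
a=cv2.resize(im[130:330,150:360],None,fx=1.9,fy=1.9);b=cv2.resize(b[130:250,225:325],None,fx=3.9,fy=3.9)
c=np.zeros((max(a.shape[0],b.shape[0]),a.shape[1]+b.shape[1],3),np.uint8);c[:a.shape[0],:a.shape[1]]=a;c[:b.shape[0],a.shape[1]:]=b;cv2.imwrite("pics/m3.png",c);print(c.shape)
```

```text
[0.54015084 0.15277003 0.22051321] [-0.22555294 -0.50003366 -0.52587971] [ 0.09133331 -0.05045207 -0.03085781]
(468, 789, 3)
```

View pics/m3.png

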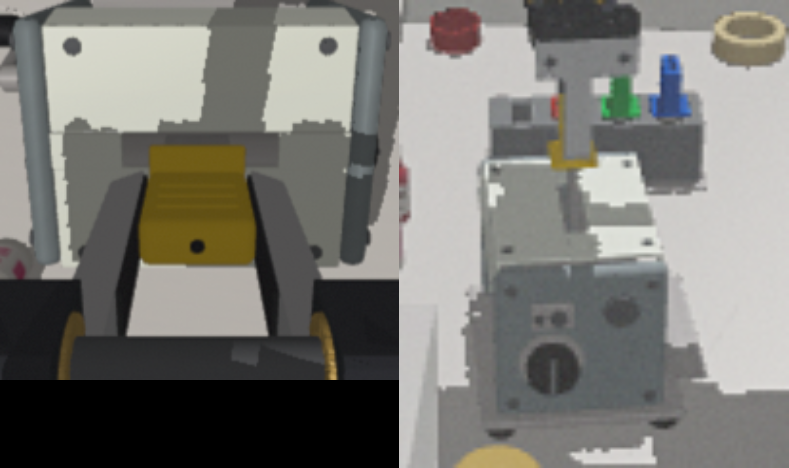

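Request:
send_rows --pt "0.005 0 0 0 0 0 0.6" --pt "0.01 0 0 0 0 0 0.6" --pt "0.015 0 0 0 0 0 0.6" --pt "0.016 0 0 0 0 0 0.6" --pt "0.016 0 0 0 0 0 0.6"

```text
time: 7.83
tcp_pos: [0.5369, 0.1534, 0.2226]
eef_rot: [[-0.986, -0.167, 0.001], [-0.167, 0.986, 0.0], [-0.001, -0.0, -1.0]]
wrist_force: [-0.6, 0.1, -1.1]
opening: 0.036
gripper_force: 25.0
```

Request:
send_rows --pt "0.002 0 0 0 0 0 0.6" --pt "0.003 0 0 0 0 0 0.6" --pt "0.003 0 0 0 0 0 0.6"

```text
time: 8.08
tcp_pos: [0.536, 0.1533, 0.2222]
eef_rot: [[-0.986, -0.167, 0.0], [-0.167, 0.986, -0.0], [-0.0, -0.0, -1.0]]
wrist_force: [0.5, -0.7, -1.4]
opening: 0.0358
gripper_force: 25.0
```

Request:
send_rows --pt "0.002 0 0 0 0 0 0.6" --pt "0.003 0 0 0 0 0 0.6" --pt "0.003 0 0 0 0 0 0.6"

```text
time: 8.33
tcp_pos: [0.5352, 0.1531, 0.2221]
eef_rot: [[-0.986, -0.167, -0.0], [-0.167, 0.986, -0.0], [0.0, 0.0, -1.0]]
wrist_force: [-0.0, -0.4, -1.0]
opening: 0.036
gripper_force: 25.0
```

Request:
send_rows --pt "0.002 0 0 0 0 0 0.6" --pt "0.003 0 0 0 0 0 0.6" --pt "0.003 0 0 0 0 0 0.6"

```text
time: 8.58
tcp_pos: [0.5345, 0.153, 0.2222]
eef_rot: [[-0.986, -0.167, 0.0], [-0.167, 0.986, -0.0], [-0.0, -0.0, -1.0]]
wrist_force: [0.4, -0.1, -0.8]
opening: 0.0361
gripper_force: 25.0
```

Request:
send_rows --pt "0.002 0 0 0 0 0 0.6" --pt "0.003 0 0 0 0 0 0.6" --pt "0.003 0 0 0 0 0 0.6"

```text
time: 8.83
tcp_pos: [0.5338, 0.1528, 0.2222]
eef_rot: [[-0.986, -0.167, -0.0], [-0.167, 0.986, 0.0], [0.0, 0.0, -1.0]]
wrist_force: [0.2, -0.5, -1.8]
opening: 0.0357
gripper_force: 25.0
```

Request:
send_rows --pt "0.002 0 0 0 0 0 0.6" --pt "0.003 0 0 0 0 0 0.6" --pt "0.003 0 0 0 0 0 0.6"

```text
time: 9.08
tcp_pos: [0.5334, 0.1528, 0.2223]
eef_rot: [[-0.986, -0.167, 0.001], [-0.167, 0.986, 0.0], [-0.001, 0.0, -1.0]]
wrist_force: [0.9, 0.6, -2.4]
opening: 0.036
gripper_force: 25.0
```

Request:
send_rows --pt "0.001 0 0 0 0 0 0.6" --pt "0.002 0 0 0 0 0 0.6" --pt "0.002 0 0 0 0 0 0.6"

```text
time: 9.33
tcp_pos: [0.5332, 0.1527, 0.2224]
eef_rot: [[-0.986, -0.167, 0.002], [-0.167, 0.986, 0.0], [-0.002, 0.0, -1.0]]
wrist_force: [3.0, 0.9, -2.0]
opening: 0.0362
gripper_force: 25.0
```

Request:
send_rows --pt "0.001 0 0 0 0 0 0.6" --pt "0.002 0 0 0 0 0 0.6" --pt "0.002 0 0 0 0 0 0.6"

```text
time: 9.58
tcp_pos: [0.5331, 0.1527, 0.2224]
eef_rot: [[-0.986, -0.167, 0.003], [-0.167, 0.986, 0.0], [-0.003, 0.0, -1.0]]
wrist_force: [4.2, 0.1, -2.2]
opening: 0.0359
gripper_force: 25.0
```

Request:
send_rows --pt "-0.01 0 0 0 0 0 0.6" --pt "-0.0166 0 0 0 0 0 0.6" --pt "-0.0166 0 0.03 0 0 0 0.6" --pt "-0.0166 0 0.06 0 0 0 0.6" --pt "-0.0166 0 0.065 0 0 0 0.6" --pt "-0.0166 0 0.065 0 0 0 0.6"

```text
time: 10.08
tcp_pos: [0.535, 0.1531, 0.2044]
eef_rot: [[-0.986, -0.167, -0.004], [-0.167, 0.986, -0.0], [0.004, 0.0, -1.0]]
wrist_force: [-0.2, -0.4, -0.7]
opening: 0.036
gripper_force: 25.0
```

Request:
send_rows --pt "0 0 0.01 0 0 0 0.6" --pt "0 0 0.02 0 0 0 0.6" --pt "0 0 0.03 0 0 0 0.6"

```text
time: 10.33
tcp_pos: [0.5362, 0.1532, 0.1983]
eef_rot: [[-0.986, -0.167, -0.0], [-0.167, 0.986, -0.0], [0.0, -0.0, -1.0]]
wrist_force: [-0.7, -0.9, -1.4]
opening: 0.0358
gripper_force: 25.0
```

Request:
send_rows --pt "0 0 0.01 0 0 0 0.6" --pt "0 0 0.02 0 0 0 0.6" --pt "0 0 0.03 0 0 0 0.6"

```text
time: 10.58
tcp_pos: [0.5362, 0.1533, 0.1907]
eef_rot: [[-0.986, -0.167, -0.0], [-0.167, 0.986, 0.0], [0.0, 0.0, -1.0]]
wrist_force: [-0.2, 0.8, -1.4]
opening: 0.0361
gripper_force: 25.0
```

Request:
send_rows --pt "0 0 0.008 0 0 0 0.6" --pt "0 0 0.016 0 0 0 0.6" --pt "0 0 0.024 0 0 0 0.6"

```text
time: 10.83
tcp_pos: [0.5362, 0.1533, 0.1848]
eef_rot: [[-0.986, -0.167, -0.0], [-0.167, 0.986, -0.0], [0.0, -0.0, -1.0]]
wrist_force: [-0.2, 0.3, -0.7]
opening: 0.0359
gripper_force: 25.0
```

Request:
send_rows --pt "0 0 -0.008 0 0 0 0.6" --pt "0 0 -0.016 0 0 0 0.6"

```text
time: 11.0
tcp_pos: [0.536, 0.1532, 0.1889]
eef_rot: [[-0.986, -0.167, -0.001], [-0.167, 0.986, -0.0], [0.001, 0.0, -1.0]]
wrist_force: [0.2, -0.3, -0.9]
opening: 0.0357
gripper_force: 25.0
```

Request:
send_rows --pt "0 0 0.01 0 0 0 0.6" --pt "0 0 0.02 0 0 0 0.6"

```text
time: 11.17
tcp_pos: [0.5366, 0.1533, 0.1844]
eef_rot: [[-0.986, -0.167, 0.001], [-0.167, 0.986, 0.0], [-0.001, -0.0, -1.0]]
wrist_force: [1.1, -0.5, -1.3]
opening: 0.0359
gripper_force: 25.0
```

Request:
send_rows --pt "0 0 -0.03 0 0 0 0.6" --pt "0 0 -0.06 0 0 0 0.6"

```text
time: 11.33
tcp_pos: [0.5358, 0.1532, 0.1989]
eef_rot: [[-0.986, -0.167, -0.002], [-0.167, 0.986, -0.0], [0.002, 0.0, -1.0]]
wrist_force: [-0.6, 0.4, -1.1]
opening: 0.0361
gripper_force: 25.0
```

Run:
```python
from h import *
plan([.6009,-.1281,.265],np.arctan(.0965))
```

```text
t 11.33 shift [-0.0688 -1.1527 -0.2648] turn [ 1.000e-04 -3.200e-03  1.428e-01]
```

Request:
send_rows --pt "0 0 -0.15 0 0 0 0.6" --pt "0 0 -0.28 0 0 0 0.6" --pt "0 -0.14 -0.28 0 0 0 0.6" --pt "-0.02 -0.3 -0.28 0 0 0.14 0.6" --pt "-0.04 -0.46 -0.28 0 0 0.143 0.6" --pt "-0.05 -0.62 -0.28 0 0 0.143 0.6" --pt "-0.06 -0.78 -0.28 0 0 0.143 0.6" --pt "-0.068 -0.92 -0.28 0 0 0.143 0.6" --pt "-0.068 -1 -0.28 0 0 0.143 0.6"

```text
time: 12.08
tcp_pos: [0.5952, -0.0945, 0.27]
eef_rot: [[-0.996, -0.093, 0.001], [-0.093, 0.996, -0.002], [-0.001, -0.002, -1.0]]
wrist_force: [0.5, 1.0, -0.7]
opening: 0.0356
gripper_force: 25.0
```

Run:
```python
from h import *
plan([.6009,-.1281,.098],np.arctan(.0965))
```

```text
t 12.08 shift [-0.0097 -0.1348  0.6884] turn [-0.0038  0.0015 -0.006 ]
```

Request:
send_rows --pt "-0.0097 -0.135 0 0 0 0 0.6" --pt "-0.0097 -0.135 0.14 0 0 0 0.6" --pt "-0.0097 -0.135 0.28 0 0 0 0.6" --pt "-0.0097 -0.135 0.34 0 0 0 0.6" --pt "-0.0097 -0.135 0.34 0 0 0 0.6" --pt "-0.0097 -0.135 0.34 0 0 0 0.6"

```text
time: 12.58
tcp_pos: [0.5999, -0.1237, 0.1838]
eef_rot: [[-0.995, -0.096, -0.002], [-0.096, 0.995, 0.001], [0.002, 0.001, -1.0]]
wrist_force: [0.6, 0.3, -0.2]
opening: 0.0357
gripper_force: 25.0
```

Run:
```python
from h import *
plan([.6009,-.1281,.098],np.arctan(.0965))
```

```text
t 12.58 shift [-0.003  -0.0184  0.3431] turn [ 0.0016 -0.0034 -0.0002]
```

Request:
send_rows --pt "-0.003 -0.018 0 0 0 0 0.6" --pt "-0.003 -0.018 0 0 0 0 0.6" --pt "-0.003 -0.018 0 0 0 0 0.6"

```text
time: 12.83
tcp_pos: [0.603, -0.1288, 0.1866]
eef_rot: [[-0.995, -0.096, 0.004], [-0.096, 0.995, -0.002], [-0.004, -0.002, -1.0]]
wrist_force: [-1.2, -0.5, -0.4]
opening: 0.0362
gripper_force: 25.0
```

Run:
```python
from h import *
plan([.6009,-.1281,.098],np.arctan(.0965))
```

```text
t 12.83 shift [0.0097 0.0043 0.3543] turn [-0.004   0.008  -0.0001]
```

Request:
send_rows --pt "0 0 0 0 0 0 0.6" --pt "0 0 0 0 0 0 0.6" --pt "0 0 0 0 0 0 0.6"

```text
time: 13.08
tcp_pos: [0.6018, -0.1281, 0.1845]
eef_rot: [[-0.995, -0.096, 0.001], [-0.096, 0.995, -0.0], [-0.001, -0.0, -1.0]]
wrist_force: [-0.8, -0.7, -1.7]
opening: 0.0358
gripper_force: 25.0
```

Run:
```python
from h import *
plan([.6009,-.1281,.098],np.arctan(.0965))
```

```text
t 13.08 shift [0.0037 0.0005 0.3462] turn [-0.0007  0.0016  0.0003]
```

Request:
send_rows --pt "0.002 0 0.05 0 0 0 0.6" --pt "0.002 0 0.11 0 0 0 0.6" --pt "0.002 0 0.17 0 0 0 0.6" --pt "0.002 0 0.23 0 0 0 0.6" --pt "0.002 0 0.28 0 0 0 0.6" --pt "0.002 0 0.32 0 0 0 0.6" --pt "0.002 0 0.338 0 0 0 0.6" --pt "0.002 0 0.342 0 0 0 0.6" --pt "0.002 0 0.342 0 0 0 0.6"

```text
time: 13.83
tcp_pos: [0.601, -0.1281, 0.0994]
eef_rot: [[-0.995, -0.096, -0.0], [-0.096, 0.995, 0.0], [0.0, 0.0, -1.0]]
wrist_force: [-2.2, 1.3, 4.1]
opening: 0.0356
gripper_force: 25.0
```

Request:
send_rows --pt "0 0 0 0 0 0 -0.3" --pt "0 0 0 0 0 0 -0.3" --pt "0 0 0 0 0 0 -0.3" --pt "0 0 -0.1 0 0 0 -0.3" --pt "0 0 -0.2 0 0 0 -0.3" --pt "0 0 -0.22 0 0 0 -0.3"

```text
time: 14.33
tcp_pos: [0.6038, -0.1292, 0.1577]
eef_rot: [[-0.995, -0.096, 0.007], [-0.096, 0.995, -0.003], [-0.007, -0.003, -1.0]]
wrist_force: [0.7, -0.0, 0.6]
opening: 0.061
gripper_force: 0.0
```

Run:
```python
from h import *
s=env.get_state();print(s["tcp_pos"],s["wrist_force"],s["opening"])
im=eyes.grab_frame("scene");print([(np.round(a["bbox"]).tolist(),round(a["p"],2)) for a in finder.spot_in("scene","leaf_yellow")[:2]])
plan([.5131,-.1362,.150],np.arctan(.0955));plan([.5131,-.1362,.0980],np.arctan(.0955))
```

```text
[ 0.60383426 -0.12922659  0.15774766] [ 0.74252731 -0.02359957  0.61762126] 0.0610178389003105
[([337.0, 233.0, 352.0, 253.0], 0.74)]
t 14.43 shift [0.3592 0.0049 0.0197] turn [-0.004   0.0085  0.0019]
t 14.43 shift [0.36   0.0053 0.2277] turn [-0.004   0.0085  0.0019]
```

Request:
send_rows --pt "0.15 0.001 0 0 0 0 -0.3" --pt "0.3 0.001 0 0 0 0 -0.3" --pt "0.353 0.001 0 0 0 0 -0.3" --pt "0.353 0.001 0.05 0 0 0 -0.3" --pt "0.353 0.001 0.12 0 0 0 -0.3" --pt "0.353 0.001 0.19 0 0 0 -0.3" --pt "0.353 0.001 0.222 0 0 0 -0.3" --pt "0.353 0.001 0.222 0 0 0 -0.3" --pt "0.353 0.001 0.222 0 0 0 -0.3"

```text
time: 15.18
tcp_pos: [0.5123, -0.1361, 0.0968]
eef_rot: [[-0.995, -0.096, -0.002], [-0.096, 0.995, 0.001], [0.002, 0.001, -1.0]]
wrist_force: [-0.4, 0.2, 0.3]
opening: 0.061
gripper_force: 0.0
```

Request:
send_rows --pt "0 0 0 0 0 0 0.6" --pt "0 0 0 0 0 0 0.6" --pt "0 0 0 0 0 0 0.6" --pt "0 0 0 0 0 0 0.6" --pt "0 0 0 0 0 0 0.6" --pt "0 0 0 0 0 0 0.6" --pt "0 0 0 0 0 0 0.6" --newtons 25

```text
time: 15.77
tcp_pos: [0.5138, -0.1366, 0.0987]
eef_rot: [[-0.995, -0.096, 0.001], [-0.096, 0.995, -0.0], [-0.001, -0.001, -1.0]]
wrist_force: [-0.3, 0.8, 3.8]
opening: 0.0359
gripper_force: 25.0
```

Request:
send_rows --pt "0 0 -0.15 0 0 0 0.6" --pt "0 0 -0.31 0 0 0 0.6" --pt "0 0 -0.47 0 0 0 0.6" --pt "0 0 -0.64 0 0 0 0.6" --pt "-0.03 0.14 -0.69 0 0 0 0.6" --pt "-0.06 0.3 -0.7 0 0 -0.1 0.6" --pt "-0.09 0.46 -0.7 0 0 -0.143 0.6" --pt "-0.12 0.62 -0.7 0 0 -0.143 0.6" --pt "-0.15 0.78 -0.7 0 0 -0.143 0.6" --pt "-0.18 0.94 -0.7 0 0 -0.143 0.6"

```text
time: 16.6
tcp_pos: [0.5347, 0.1035, 0.2724]
eef_rot: [[-0.986, -0.167, -0.001], [-0.167, 0.986, -0.0], [0.001, -0.0, -1.0]]
wrist_force: [0.2, -0.6, -1.6]
opening: 0.036
gripper_force: 25.0
```

Run:
```python
from h import *
s=env.get_state();print(s["tcp_pos"],s["wrist_force"],s["opening"])
plan([.5395,.1535,.222],np.radians(9.6))
```

```text
[0.53472021 0.10354573 0.27236984] [ 0.23825906 -0.62053594 -1.5976143 ] 0.03604604927163082
t 16.6 shift [-0.0523  0.1939  0.2014] turn [-0.0002 -0.0019 -0.0003]
```

Request:
send_rows --pt "-0.052 0.12 0 0 0 0 0.6" --pt "-0.052 0.194 0 0 0 0 0.6" --pt "-0.052 0.194 0 0 0 0 0.6" --pt "-0.052 0.194 0.06 0 0 0 0.6" --pt "-0.052 0.194 0.12 0 0 0 0.6" --pt "-0.052 0.194 0.17 0 0 0 0.6" --pt "-0.052 0.194 0.2 0 0 0 0.6" --pt "-0.052 0.194 0.2 0 0 0 0.6" --pt "-0.052 0.194 0.2 0 0 0 0.6"

```text
time: 17.35
tcp_pos: [0.5398, 0.1511, 0.2224]
eef_rot: [[-0.986, -0.166, -0.001], [-0.166, 0.986, -0.0], [0.001, -0.0, -1.0]]
wrist_force: [0.1, -0.9, -1.0]
opening: 0.0359
gripper_force: 25.0
```

Request:
send_rows --pt "0.005 0 0 0 0 0 0.6" --pt "0.01 0 0 0 0 0 0.6" --pt "0.014 0 0 0 0 0 0.6" --pt "0.014 0 0 0 0 0 0.6" --pt "0.014 0 0 0 0 0 0.6"

```text
time: 17.77
tcp_pos: [0.5368, 0.1512, 0.2235]
eef_rot: [[-0.986, -0.167, 0.001], [-0.167, 0.986, 0.0], [-0.001, -0.0, -1.0]]
wrist_force: [0.0, -0.1, -1.3]
opening: 0.0358
gripper_force: 25.0
```

Request:
send_rows --pt "0.002 0 0 0 0 0 0.6" --pt "0.003 0 0 0 0 0 0.6" --pt "0.003 0 0 0 0 0 0.6"

```text
time: 18.02
tcp_pos: [0.5359, 0.1511, 0.223]
eef_rot: [[-0.986, -0.167, -0.0], [-0.167, 0.986, -0.0], [0.0, -0.0, -1.0]]
wrist_force: [0.1, 0.1, -2.3]
opening: 0.0358
gripper_force: 25.0
```

Request:
send_rows --pt "0.002 0 0 0 0 0 0.6" --pt "0.003 0 0 0 0 0 0.6" --pt "0.003 0 0 0 0 0 0.6"

```text
time: 18.27
tcp_pos: [0.5351, 0.1509, 0.2229]
eef_rot: [[-0.986, -0.167, -0.0], [-0.167, 0.986, -0.0], [0.0, 0.0, -1.0]]
wrist_force: [-0.6, 0.2, -1.8]
opening: 0.0357
gripper_force: 25.0
```

Request:
send_rows --pt "0.001 0 0 0 0 0 0.6" --pt "0.002 0 0 0 0 0 0.6" --pt "0.002 0 0 0 0 0 0.6"

```text
time: 18.52
tcp_pos: [0.5347, 0.1509, 0.223]
eef_rot: [[-0.986, -0.167, 0.0], [-0.167, 0.986, 0.0], [-0.0, -0.0, -1.0]]
wrist_force: [0.5, 0.0, -2.4]
opening: 0.036
gripper_force: 25.0
```

Request:
send_rows --pt "0.001 0 0 0 0 0 0.6" --pt "0.002 0 0 0 0 0 0.6" --pt "0.002 0 0 0 0 0 0.6"

```text
time: 18.77
tcp_pos: [0.5346, 0.1508, 0.2231]
eef_rot: [[-0.986, -0.167, 0.001], [-0.167, 0.986, 0.0], [-0.001, -0.0, -1.0]]
wrist_force: [2.0, 0.2, -1.8]
opening: 0.0358
gripper_force: 25.0
```

Request:
send_rows --pt "-0.01 0 0 0 0 0 0.6" --pt "-0.0136 0 0 0 0 0 0.6" --pt "-0.0136 0 0.03 0 0 0 0.6" --pt "-0.0136 0 0.06 0 0 0 0.6" --pt "-0.0136 0 0.07 0 0 0 0.6" --pt "-0.0136 0 0.07 0 0 0 0.6"

```text
time: 19.27
tcp_pos: [0.5363, 0.1512, 0.2035]
eef_rot: [[-0.986, -0.167, -0.004], [-0.167, 0.986, -0.0], [0.004, 0.0, -1.0]]
wrist_force: [-0.3, 0.3, -1.6]
opening: 0.0358
gripper_force: 25.0
```

Request:
send_rows --pt "0 0 0.008 0 0 0 0.6" --pt "0 0 0.016 0 0 0 0.6" --pt "0 0 0.024 0 0 0 0.6"

```text
time: 19.52
tcp_pos: [0.5369, 0.1512, 0.1995]
eef_rot: [[-0.986, -0.167, -0.002], [-0.167, 0.986, -0.0], [0.002, -0.0, -1.0]]
wrist_force: [-2.4, -0.4, 1.0]
opening: 0.036
gripper_force: 25.0
```

Request:
send_rows --pt "0 0 0.005 0 0 0 0.6" --pt "0 0 0.01 0 0 0 0.6" --pt "0 0 0.016 0 0 0 0.6"

```text
time: 19.77
tcp_pos: [0.5373, 0.1513, 0.1961]
eef_rot: [[-0.986, -0.167, -0.0], [-0.167, 0.986, -0.0], [0.0, -0.0, -1.0]]
wrist_force: [-3.7, -0.4, 4.9]
opening: 0.0359
gripper_force: 25.0
```

Request:
send_rows --pt "0.001 0 0.006 0 0 0 0.6" --pt "0.001 0 0.012 0 0 0 0.6" --pt "0.001 0 0.018 0 0 0 0.6"

```text
time: 20.02
tcp_pos: [0.5375, 0.1514, 0.1919]
eef_rot: [[-0.986, -0.167, 0.001], [-0.167, 0.986, 0.0], [-0.001, -0.0, -1.0]]
wrist_force: [-4.0, -0.7, 4.6]
opening: 0.0355
gripper_force: 25.0
```

Request:
send_rows --pt "0 0 0.006 0 0 0 0.6" --pt "0 0 0.012 0 0 0 0.6" --pt "0 0 0.016 0 0 0 0.6"

```text
time: 20.27
tcp_pos: [0.5375, 0.1514, 0.1878]
eef_rot: [[-0.986, -0.167, 0.001], [-0.167, 0.986, 0.0], [-0.001, 0.0, -1.0]]
wrist_force: [-3.4, -1.1, 5.8]
opening: 0.0358
gripper_force: 25.0
```

Request:
send_rows --pt "0.002 0 0.006 0 0 0 0.6" --pt "0.002 0 0.012 0 0 0 0.6" --pt "0.002 0 0.018 0 0 0 0.6"

```text
time: 20.52
tcp_pos: [0.5375, 0.1513, 0.1836]
eef_rot: [[-0.986, -0.167, 0.002], [-0.167, 0.986, 0.0], [-0.002, -0.0, -1.0]]
wrist_force: [-2.3, -1.7, 6.1]
opening: 0.0358
gripper_force: 25.0
```

Request:
send_rows --pt "0.001 0 0.004 0 0 0 0.6" --pt "0.001 0 0.008 0 0 0 0.6" --pt "0.001 0 0.008 0 0 0 0.6"

```text
time: 20.77
tcp_pos: [0.5374, 0.1513, 0.1815]
eef_rot: [[-0.986, -0.167, 0.002], [-0.167, 0.986, 0.0], [-0.002, -0.0, -1.0]]
wrist_force: [-2.9, 0.1, 5.1]
opening: 0.0358
gripper_force: 25.0
```

Request:
send_rows --pt "0 0 -0.006 0 0 0 0.6" --pt "0 0 -0.012 0 0 0 0.6" --pt "0 0 -0.018 0 0 0 0.6"

```text
time: 21.02
tcp_pos: [0.537, 0.1512, 0.1829]
eef_rot: [[-0.986, -0.167, 0.001], [-0.167, 0.986, 0.0], [-0.001, 0.0, -1.0]]
wrist_force: [5.0, 1.1, -13.1]
opening: 0.036
gripper_force: 25.0
```

Request:
send_rows --pt "0 0 0.006 0 0 0 0.6" --pt "0 0 0.012 0 0 0 0.6" --pt "0 0 0.018 0 0 0 0.6" --pt "0 0 0.018 0 0 0 0.6"

```text
time: 21.35
tcp_pos: [0.5372, 0.1512, 0.1825]
eef_rot: [[-0.986, -0.167, 0.002], [-0.167, 0.986, 0.0], [-0.002, -0.0, -1.0]]
wrist_force: [-0.7, -0.9, 3.3]
opening: 0.0362
gripper_force: 25.0
```

Request:
send_rows --pt "0 0 0.004 0 0 0 0.6" --pt "0 0 0.008 0 0 0 0.6" --pt "0 0 0.008 0 0 0 0.6"

```text
time: 21.6
tcp_pos: [0.5372, 0.1512, 0.1806]
eef_rot: [[-0.986, -0.167, 0.002], [-0.167, 0.986, 0.0], [-0.002, -0.0, -1.0]]
wrist_force: [-0.3, -0.6, 5.6]
opening: 0.0356
gripper_force: 25.0
```

Request:
send_rows --pt "0 0 0.003 0 0 0 0.6" --pt "0 0 0.006 0 0 0 0.6" --pt "0 0 0.006 0 0 0 0.6"

```text
time: 21.85
tcp_pos: [0.5373, 0.1513, 0.18]
eef_rot: [[-0.986, -0.167, 0.002], [-0.167, 0.986, 0.0], [-0.002, -0.0, -1.0]]
wrist_force: [-3.4, -0.9, 10.3]
opening: 0.0359
gripper_force: 25.0
```

Request:
send_rows --pt "0 0 0.002 0 0 0 0.6" --pt "0 0 0.004 0 0 0 0.6" --pt "0 0 0.004 0 0 0 0.6"

```text
time: 22.1
tcp_pos: [0.5373, 0.1513, 0.18]
eef_rot: [[-0.986, -0.167, 0.002], [-0.167, 0.986, 0.0], [-0.002, -0.0, -1.0]]
wrist_force: [-4.6, -0.9, 13.2]
opening: 0.0357
gripper_force: 25.0
```

Request:
send_rows --pt "0 0 -0.003 0 0 0 0.6" --pt "0 0 -0.003 0 0 0 -0.2" --pt "0 0 -0.003 0 0 0 -0.3" --pt "0 0 -0.003 0 0 0 -0.4" --pt "0 0 -0.003 0 0 0 -0.4" --pt "0 0 -0.06 0 0 0 -0.4" --pt "0 0 -0.16 0 0 0 -0.4" --pt "0 0 -0.3 0 0 0 -0.4" --pt "0 0 -0.4 0 0 0 -0.4" --pt "0 0 -0.4 0 0 0 -0.4"

```text
time: 22.93
tcp_pos: [0.5399, 0.1516, 0.2825]
eef_rot: [[-0.986, -0.167, 0.011], [-0.167, 0.986, 0.001], [-0.011, -0.001, -1.0]]
wrist_force: [0.7, -0.4, 1.3]
opening: 0.066
gripper_force: 0.0
```

Run:
```python
from h import *
i=eyes.camera_info("wrist");im=eyes.grab_frame("wrist");b=eyes.grab_frame("side");d=eyes.grab_frame("scene")
a=im[110:340,0:360];b=cv2.resize(b[130:250,225:325],None,fx=2.6,fy=2.6);d=cv2.resize(d[150:340,170:370],None,fx=1.5,fy=1.5)
c=np.zeros((600,700,3),np.uint8)
c[:230,:360]=a;c[:312,380:640]=b;c[250:535,:300]=d;cv2.imwrite("pics/m4.png",c)
s=env.get_state();print(s["tcp_pos"],s["wrist_force"],s["time"])
```

```text
[0.53611192 0.15111152 0.27507289] [-0.63524427  0.05479637 -0.97909671] 23.0833
```

View pics/m4.png

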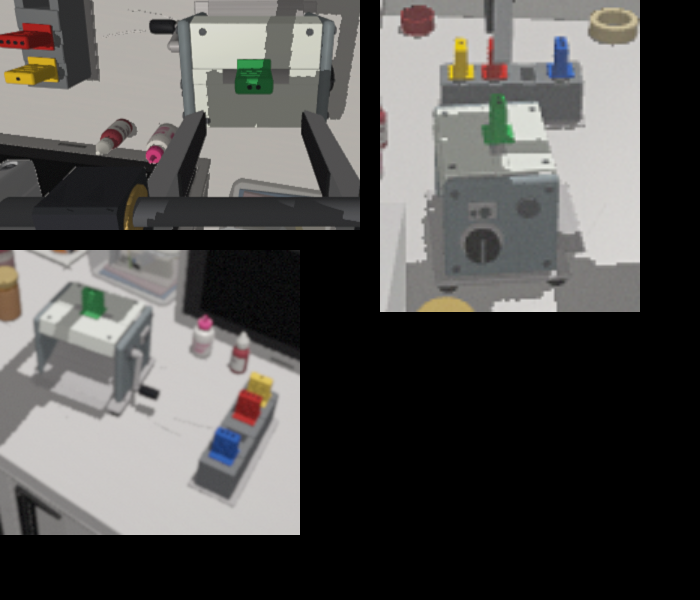

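The pictures show the green leaf upright in the sheeter's slot with its flange down on the guard. Yellow, red and blue stand in the rack and the bottles have not moved.

```bash
python3 -c "
from workcell import order;print(order.job_done())"
```

```text
the job is handed in; nothing more can be done
None
```

The job is handed in: the yellow leaf (4 mm) hung loose and is back in the rack, and the green leaf (7 mm) was gripped and stands between the rollers with its flange on the guard, so the gap is between 4 and 7 mm (about 5 mm from where green first touched).

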